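Unscrew the blade cap of a seized fan

TASK

The small fan has seized and its blades have to come off. Take hold of the cap in the middle of the blades and find out by feel which way it unscrews (its thread may be right- or left-handed), unscrew it, lift it straight off, and finish while holding it in the gripper, still and open end down, at least 5 cm above where it sat over the fan. Leave everything else on the table where it is.

Things in the scene. Friction and masses are not known exactly. Their poses are not given: they have to be found in the camera images.
- fan: Small table fan, fixed, head facing straight up, front guard off; seized, so its blades do not turn. Origin: on the table below the shaft axis; z up along the shaft. U stand of dark tube 320 mm wide along y, 230 mm along x; wire rear guard of 125 mm radius, rim 117 mm high; three white blades, none above the white hub, whose flat top (28 mm radius) is 145 mm above the table
- cap: White ribbed plastic screw cap at the centre of the blades: round, 40 mm across, 34 mm tall, closed top, open underside, 35 g. Origin: centre of its underside; z up along its axis; its frame turns with it. Screwed down its underside is 155 mm above the table, 10 mm above the hub, on a narrow steel sprung washer that pushes it up with 4 N. Fingers have free room all round it down to the hub
- seat (a point): Point on the fan's axis where the underside of the screwed-down cap sits, 155 mm above the table. The cap has a coarse two-start thread, right- or left-handed, hidden. The wrong way it stops dead within 0.1 rad. The right way it needs about 0.1 N m, rises 2.7 mm per rad, is free to lift from 1.75 to 2.5 rad (100 to 140 degrees) and then meets a stop; it turns back again. Free, it rests loose on the washer
- screwdriver: Screwdriver lying beside the fan; leave alone
- oilcan: Grey oil bottle with a spout, 105 mm tall, 48 mm across, standing beside the fan; origin under its base; leave alone
- dish: Shallow steel bowl, 100 mm across, 28 mm tall, beside the fan; leave alone
- spanner: Spanner lying on the right of the table; leave alone
- torch: Black hand lamp, 145 mm long, lying on the left; leave alone
- mug: White mug, 95 mm tall, on the left; leave alone
- guard: The fan's front guard, a wire dome of 250 mm, 46 mm tall, lying on the left; leave alone
Not all that is in view belongs to the job. Several things have the shape of the cap; the one meant has the colours described above.

How it is judged:
At the end, for the whole second after the job is handed in: The fingers hold the cap still over the fan: its underside more than 45 mm above its seat and within 120 mm sideways of the fan's axis, open end down within 20 degrees, not touching the fan (z of cap in the frame of seat above 0.045 m and horizontal distance between cap and seat below 0.12 m and angle between cap's own z axis and vertical below 0.35 rad and contact force between the fingers and cap above 1 N and contact force between cap and fan below 0.05 N and linear speed of cap below 0.02 m/s); the arm keeps its last pose, push and grip.
It fails at once if another thing on the table was shifted by more than 30 mm (distance of any of screwdriver, oilcan, dish, spanner, torch, mug, guard from where it was at the start of the episode above 0.03 m).
It also fails if it takes over 40 s, if anything falls off the work surface, if the arm or the gripper's body presses on something with over 40 N, if the wrist force passes 120 N, or if a joint passes its speed limit or range.

ROBOT

A 7-joint arm with a two-finger parallel gripper is mounted at the origin on the work surface. World frame = base frame: x ahead of the robot, y to its left, z up, the work surface at z = 0. Lengths are in m, angles in rad, forces in N, time in s.
With the tool pointing down it reaches from about 0.425 to 0.925 m from the base axis. Payload 6.8 kg.
Tool frame: the origin (TCP) lies midway between the tips of the shut fingers; the grasp point (between the pads) lies 19 mm behind it; z points along the fingers, x is the direction in which the jaws open and shut, and the axes are right-handed (so a half turn about z gives the same grasp; the last joint's range is limited). The gripper opens to 85 mm and grips with 20 to 120 N. Pads are 22 mm wide; open, the fingers measure 114 mm over their backs; the gripper's body (76 mm by 85 mm) begins 54 mm behind the grasp point. The pads swing forward as they close: fully open they stand 13 mm farther back than shut.
Start: joints at [-1.336, 0.477, 0.022, 1.555, -0.011, 1.109, -0.083], TCP at [0.227, 0.636, 0.231] pointing down, gripper open.
Joint ranges: [-2.96, 2.96], [-0.34, 2.1], [-1.41, 1.46], [0.24, 2.44], [-1.37, 4.51], [0.17, 1.92], [-2.96, 2.96]. Speed limits (rad/s): [2.39, 2.39, 3.14, 3.14, 3.14, 3.14, 3.14].

INTERFACE

Orientations are given as a unit quaternion [w, x, y, z].
In Python, from station import * gives the robot as it stands.
- The arm moves only by the shell command python3 -m handwheel 'ROWS' [FORCE]. ROWS is JSON, a list of rows, each an object of numbers: "grip": the finger opening in cm, from 0 to 8.54; "tx", "ty", "tz": the shift along the tool's x, y, z in cm; "yaw": the turn about the tool's z in degrees. In form: [{"grip": .., "tx": .., "ty": .., "tz": .., "yaw": ..}, ...]. A call has 1 to 5 rows; each row shifts and turns the commanded pose from where the row before left it, along the tool's axes as they then stand; what a row does not reach is not made up. A row lasts 1/10 s, in which the tool goes at most 50 mm and 8.59 degrees, less where a joint would pass 70% of its speed; a pose out of reach is approached as far as the arm can. A call is refused whole if a number of a shift passes 5 or a number of a turn 8.59, either way. A call with a gripper value outside its range is refused whole. The fingers move at their own pace and stop on an object; FORCE is the grip in N (left out, the last holds). Time passes only in rows, so rows that do not move let the fingers close. It gives the time, the measured TCP pose, the force and the opening at its end, in the units of the state.
- get_obs(): the state, without advancing time (a new reading comes with each control period).
- read_camera(name): name is "scene" or "top" or "wrist"; returns a dict with "image" (480x640x3 uint8, blue, green, red), "intrinsics" (3x3 intrinsics, pixels), "position" and "attitude" of the camera in the world; the wrist camera has in their place "hand_eye" (4x4, takes a point from camera to tool coordinates, whose origin is the TCP and whose axes are the tool frame's). Camera axes: x right, y down, z forward; pixel columns grow to the right and rows downward; lengths in m; the calibration is good to about 2 mm. The wrist camera is an equidistant fisheye: a pixel r from the principal point sees the ray r / f radians off the axis. A picture is of the moment at which its call begins: read the wrist's pose just before it. There is no depth.
- hand_in(): hands the job in, once; it reports no verdict.
The state is a dict: "t": time; "q": joint angles; "joint_vel": joint speeds; "joint_torque": joint torques, N m; "eef_pos": TCP position; "tool_rot": TCP orientation; "contact_force": force on the tool from outside, world axes, zero at the start; "torque": the same for the moment, N m; "gripper_width": opening from 0.0 (shut) to 1.0 (fully open).
Only numpy, scipy, OpenCV 4.12 (cv2) and the standard library are available. Lean on these libraries where they do the work, as an engineer would, in place of code of your own. Each camera call takes 0.05 s, during which the arm holds its last target. There are 200 camera calls.

## Working session

There is one attempt and no reset: what is moved stays moved. The work goes in short steps, Python scripts to look and compute and a shell command to move; the robot and the scene stay as the last step left them, time stands still between calls to the robot, and variables do not carry over. Pictures are saved under pics/ and viewed, about 8 in all and at most 12, crops included, and the job is handed in when it is done.

```bash
mkdir -p pics; python3 - <<'E'
from station import *
import cv2,numpy as np
o=get_obs();print({k:np.round(v,3).tolist() for k,v in o.items()})
for n in("top","scene"):
    c=read_camera(n);cv2.imwrite(f"pics/{n}0.png",c["image"]);print(n,c["intrinsics"],c["position"],c["attitude"])
E
```

```text
{'t': 0.0, 'q': [-1.336, 0.478, 0.022, 1.556, -0.012, 1.109, -0.083], 'joint_vel': [0.0, -0.001, 0.001, 0.0, 0.001, 0.0, 0.0], 'joint_torque': [0.0, -59.646, 1.608, -28.12, 0.013, 0.009, 0.0], 'eef_pos': [0.227, 0.635, 0.23], 'tool_rot': [0.001, 0.817, 0.576, -0.001], 'contact_force': [0.58, -0.342, 0.243], 'torque': [0.047, -0.017, -0.011], 'gripper_width': 1.001}
top [[602.87532603   0.         323.63713225]
 [  0.         602.87532603 240.17972747]
 [  0.           0.           1.        ]] [ 0.29475566 -0.01253532  1.78328852] [ 0.04794218 -0.70587296  0.70591589 -0.03358085]
scene [[478.74055545   0.         318.42460818]
 [  0.         478.74055545 237.53615225]
 [  0.           0.           1.        ]] [ 0.81342245 -0.52032296  1.10167597] [-0.25917871  0.9233876   0.27238593 -0.07737982]
```

View pics/top0.png

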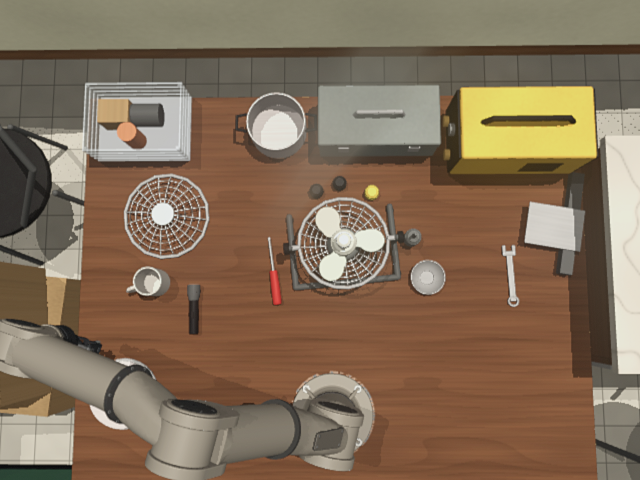

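View pics/scene0.png

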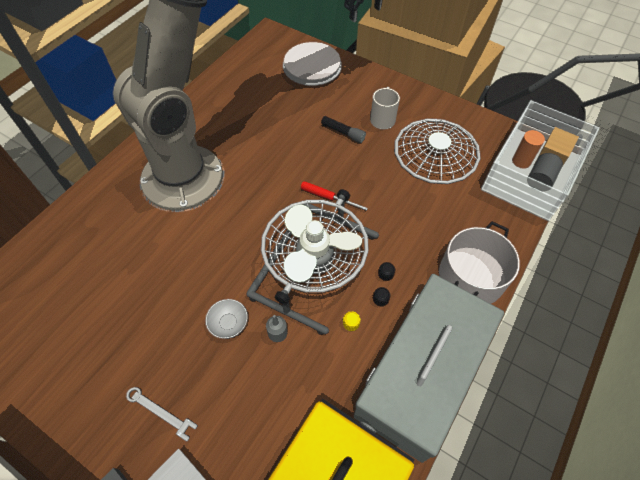

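Cap-shaped things in top view: a white one on the hub at (344,237), dark ones at (316,190) and (340,183), and a yellow one at (372,192). Only the hub one is white and central on the blades. I'll confirm it in a crop.

```bash
python3 - <<'E'
import cv2,numpy as np
a=cv2.imread("pics/top0.png")[200:280,300:400];b=cv2.imread("pics/scene0.png")[200:280,265:365]
r=lambda i:cv2.resize(i,None,fx=4,fy=6 if 0 else 4,interpolation=cv2.INTER_CUBIC)
cv2.imwrite("pics/crop.png",np.hstack([r(a),r(b)]))
E
```

```text
(no output)
```

View pics/crop.png

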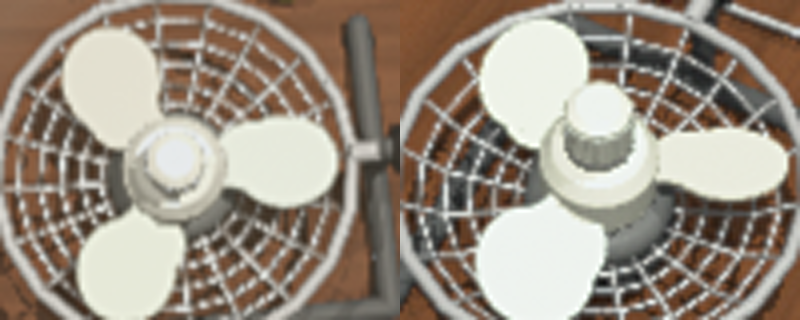

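The white ribbed cap sits on the hub. Its top centre is at (343.7, 239.2) in the top view and (315, 225.8) in the scene view. Next I locate it at z=0.189.

```bash
cat > h.py <<'E'
from station import *
import cv2,numpy as np
from scipy.spatial.transform import Rotation as R
rot=lambda q:R.from_quat(np.roll(q,-1))
def ray(c,u,v): return np.array(c["position"]),rot(c["attitude"]).apply(np.linalg.inv(c["intrinsics"])@[u,v,1])
def atz(c,u,v,z):
    p,d=ray(c,u,v);return p+d*(z-p[2])/d[2]
E
python3 - <<'E'
from h import *
t=read_camera("top");s=read_camera("scene")
print(atz(t,343.7,239.2,.189),atz(s,315,225.8,.189))
p,d=ray(t,343.7,239.2);q,e=ray(s,315,225.8)
k=np.linalg.lstsq(np.c_[d,-e],q-p,rcond=None)[0];print(p+k[0]*d,q+k[1]*e)
for n,u,v in(("oil",412,237),):print(n,atz(t,u,v,.1))
o=get_obs();print(o["eef_pos"],rot(o["tool_rot"]).as_matrix())
E
```

```text
[ 0.4820733  -0.03339722  0.189     ] [ 0.48623993 -0.03170686  0.189     ]
[ 0.48234366 -0.03342733  0.18669894] [ 0.48553651 -0.03065638  0.18703782]
oil [ 0.49849916 -0.22604838  0.1       ]
[0.22671996 0.63539395 0.23067089] [[ 3.36037790e-01  9.41848444e-01 -3.34172444e-04]
 [ 9.41847760e-01 -3.36037949e-01 -1.13731189e-03]
 [-1.18347006e-03  6.74402070e-05 -9.99999297e-01]]
```

Cap at about (0.484, -0.032), height consistent. I swing the tool around the base in an arc: tool x is radial and tool y is tangential.

```bash
python3 -m handwheel '[{"ty":4.5,"tx":-1.2,"tz":-1,"yaw":4},{"ty":4.7,"tx":-1.4,"tz":-1,"yaw":4.2},{"ty":4.7,"tx":-1.4,"tz":-1,"yaw":4.2},{"ty":4.7,"tx":-1.4,"tz":-1,"yaw":4.3},{"ty":4.7,"tx":-1.4,"yaw":4.4}]'
python3 -m handwheel '[{"ty":4.7,"tx":-1.4,"yaw":4.4},{"ty":4.7,"tx":-1.4,"yaw":4.5},{"ty":4.7,"tx":-1.4,"yaw":4.6},{"ty":4.7,"tx":-1.4,"yaw":4.7},{"ty":4.7,"tx":-1.4,"yaw":4.8}]'
python3 -c "
from h import *
o=get_obs();m=rot(o['tool_rot']).as_matrix();print(o['eef_pos'],m[:,0],o['q'],m.T@(np.array([.484,-.0325,.25])-o['eef_pos']))"
```

```text
[0.22671996 0.63539395 0.23067089] [ 0.33603779  0.94184776 -0.00118347] [-1.33613791  0.47753899  0.02232665  1.5560481  -0.01150069  1.10931855
 -0.08308575] [-0.54262148  0.46675782 -0.01865546]invalid input
invalid input
```

```bash
python3 -m handwheel '[{"grip":8.54,"ty":4.5,"tx":-1.2,"tz":-1,"yaw":4},{"grip":8.54,"ty":4.7,"tx":-1.4,"tz":-1,"yaw":4.2},{"grip":8.54,"ty":4.7,"tx":-1.4,"tz":-1,"yaw":4.2},{"grip":8.54,"ty":4.7,"tx":-1.4,"tz":-1,"yaw":4.3},{"grip":8.54,"ty":4.7,"tx":-1.4,"tz":0,"yaw":4.4}]' &&
python3 -m handwheel '[{"grip":8.54,"ty":4.7,"tx":-1.4,"tz":0,"yaw":4.4},{"grip":8.54,"ty":4.7,"tx":-1.4,"tz":0,"yaw":4.5},{"grip":8.54,"ty":4.7,"tx":-1.4,"tz":0,"yaw":4.6},{"grip":8.54,"ty":4.7,"tx":-1.4,"tz":0,"yaw":4.7},{"grip":8.54,"ty":4.7,"tx":-1.4,"tz":0,"yaw":4.8}]'
python3 -c "
from h import *
o=get_obs();m=rot(o['tool_rot']).as_matrix();print(o['eef_pos'],m[:,0],o['q'],m.T@(np.array([.484,-.0325,.25])-o['eef_pos']))"
```

```text
t: 0.7
eef_pos: [0.4015, 0.4665, 0.2727]
tool_rot: [-0.001, 0.91, 0.415, 0.001]
contact_force: [0.6, -0.7, -0.4]
gripper_width: 0.994
t: 1.2
eef_pos: [0.498, 0.2423, 0.2712]
tool_rot: [0.0, 0.974, 0.225, 0.0]
contact_force: [0.9, 0.5, 0.9]
gripper_width: 1.0
[0.49803926 0.24228074 0.27124384] [8.98446550e-01 4.39082805e-01 2.96745471e-04] [-0.8423358   0.24294996  0.33320468  1.81989097 -0.08861115  1.09295014
 -0.02284819] [-0.13327133  0.24070969  0.02122402]
```

```bash
python3 -m handwheel '[{"grip":8.54,"ty":4.5,"tx":-1.35,"tz":0,"yaw":4.8},{"grip":8.54,"ty":4.5,"tx":-1.35,"tz":0,"yaw":4.9},{"grip":8.54,"ty":4.5,"tx":-1.35,"tz":0,"yaw":5},{"grip":8.54,"ty":4.5,"tx":-1.35,"tz":0,"yaw":5},{"grip":8.54,"ty":4.4,"tx":-1.35,"tz":0,"yaw":5.1}]' &&
python3 -m handwheel '[{"grip":8.54,"ty":4.3,"tx":-1.35,"tz":0,"yaw":5},{"grip":8.54,"ty":0,"tx":0,"tz":0,"yaw":0},{"grip":8.54,"ty":0,"tx":0,"tz":0,"yaw":0},{"grip":8.54,"ty":0,"tx":0,"tz":0,"yaw":0}]'
python3 -c "
from h import *
o=get_obs();m=rot(o['tool_rot']).as_matrix();print(o['eef_pos'],m[:,0],o['q'],m.T@(np.array([.484,-.0325,.25])-o['eef_pos']))
c=read_camera('wrist');cv2.imwrite('pics/w1.png',c['image']);H=np.array(c['hand_eye']);print(c['intrinsics'],H)
p=(np.linalg.inv(H)@np.r_[m.T@(np.array([.484,-.0325,.189])-o['eef_pos']),1])[:3]
K=np.array(c['intrinsics']);r=np.hypot(*p[:2]);th=np.arctan2(r,p[2]);print(K[0,2]+K[0,0]*th*p[0]/r,K[1,2]+K[1,1]*th*p[1]/r)
"
```

```text
t: 1.7
eef_pos: [0.4962, 0.01, 0.2713]
tool_rot: [0.0, 1.0, 0.011, 0.0]
contact_force: [0.2, -0.1, -0.4]
gripper_width: 0.998
t: 2.1
eef_pos: [0.4842, -0.03, 0.2713]
tool_rot: [-0.0, 1.0, -0.03, 0.0]
contact_force: [0.2, -0.4, -0.4]
gripper_width: 0.998
[ 0.48423235 -0.02997872  0.27127227] [ 9.98218529e-01 -5.96636841e-02  1.18908507e-04] [-0.57576641  0.11841111  0.56261437  1.97699167 -0.07257455  1.06527354
 -0.04083384] [-8.40336854e-05  2.54000054e-03  2.12711431e-02]
[[371.64829954   0.         317.10099875]
 [  0.         371.64829954 240.83154717]
 [  0.           0.           1.        ]] [[ 9.99999936e-01 -3.57388719e-04 -8.58734968e-06  5.11906453e-04]
 [ 3.43277162e-04  9.53254225e-01  3.02169264e-01 -7.61274749e-02]
 [-9.98059590e-05 -3.02169248e-01  9.53254287e-01 -1.42871609e-01]
 [ 0.00000000e+00  0.00000000e+00  0.00000000e+00  1.00000000e+00]]
316.1680048443571 251.71711797578644
```

View pics/w1.png

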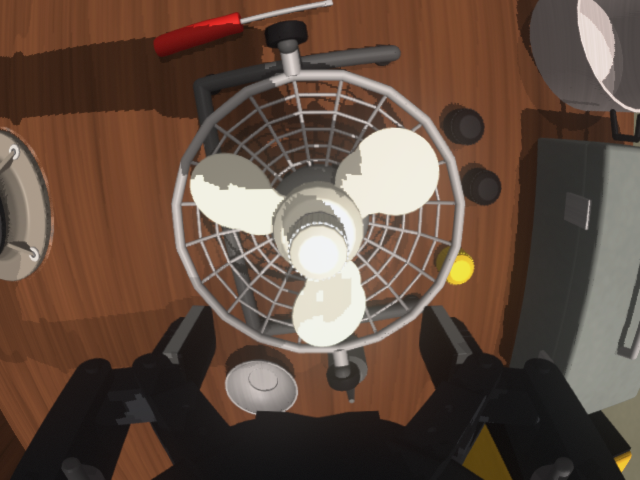

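The wrist view shows the cap's top centre at (319,255), against a predicted (316,252). That corrects the target by about +1.5 mm in tool x and +4.5 mm in tool y in total. Now I descend 12 cm and close.

```bash
python3 -m handwheel '[{"grip":8.54,"ty":0.45,"tx":0.15,"tz":2,"yaw":0},{"grip":8.54,"ty":0,"tx":0,"tz":3,"yaw":0},{"grip":8.54,"ty":0,"tx":0,"tz":3,"yaw":0},{"grip":8.54,"ty":0,"tx":0,"tz":2.5,"yaw":0},{"grip":8.54,"ty":0,"tx":0,"tz":1.5,"yaw":0}]' 40 &&
python3 -m handwheel '[{"grip":8.54,"ty":0,"tx":0,"tz":0,"yaw":0},{"grip":6,"ty":0,"tx":0,"tz":0,"yaw":0},{"grip":5,"ty":0,"tx":0,"tz":0,"yaw":0},{"grip":4.4,"ty":0,"tx":0,"tz":0,"yaw":0},{"grip":4.4,"ty":0,"tx":0,"tz":0,"yaw":0}]'
python3 -c "
from h import *
o=get_obs();m=rot(o['tool_rot']).as_matrix();print(o['eef_pos'],o['contact_force'],o['torque'],o['gripper_width'])
c=read_camera('wrist');cv2.imwrite('pics/w2.png',c['image'])
"
```

```text
t: 2.65
eef_pos: [0.4845, -0.0342, 0.1491]
tool_rot: [0.0, 1.0, -0.029, -0.001]
contact_force: [0.3, 0.2, 0.3]
gripper_width: 0.997
t: 3.15
eef_pos: [0.4857, -0.0356, 0.152]
tool_rot: [-0.0, 1.0, -0.031, 0.001]
contact_force: [-0.2, 0.5, -0.3]
gripper_width: 0.516
[ 0.48567456 -0.0355897   0.15196485] [-0.15240604  0.54165477 -0.28713555] [-0.01698408  0.02852727 -0.00381315] 0.5155403944174224
```

View pics/w2.png

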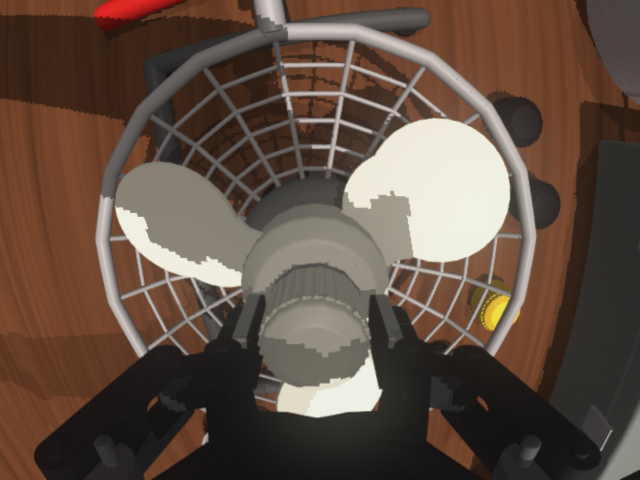

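```bash
python3 -c "
from h import *
o=get_obs();m=rot(o['tool_rot']).as_matrix()
c=read_camera('wrist');H=np.array(c['hand_eye']);K=np.array(c['intrinsics'])
for u,v in((314,343),(314,300),(314,387),(259,343),(370,343)):
    d=np.array([u-K[0,2],v-K[1,2]])/K[0,0];t=np.hypot(*d);r=np.r_[d/t*np.sin(t),np.cos(t)]
    a=m@H[:3,:3]@r;p=o['eef_pos']+m@H[:3,3];w=p+a*(.189-p[2])/a[2];print(w,m.T@(w-o['eef_pos']))
b=c['image'][220:400,220:410];cv2.imwrite('pics/w3.png',cv2.resize(b,None,fx=3,fy=3))
o=get_obs();print(o['eef_pos'])
"
```

```text
[ 0.48539436 -0.02904361  0.189     ] [-0.00054117 -0.00659408 -0.03717242]
[ 0.48646727 -0.01273185  0.189     ] [-0.00047633 -0.02294097 -0.03716452]
[ 0.48410163 -0.04853648  0.189     ] [-0.00062922  0.0129414  -0.03718188]
[ 0.4667429  -0.02820714  0.189     ] [-0.01920871 -0.00627865 -0.03719321]
[ 0.5043062  -0.03051281  0.189     ] [ 0.01842526 -0.00629406 -0.03715159]
[ 0.48542528 -0.03569973  0.15167856]
```

View pics/w3.png

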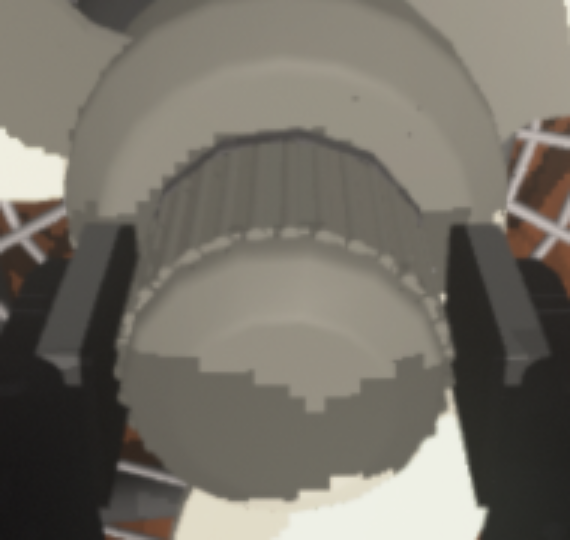

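The crop shows the cap's top rim spanning rows 297–387 and columns 260–370. It is centred between the fingers but about 6 mm toward -y in the tool frame. The other cameras suggest 2–5 mm, so I shift -0.5 cm and close at 40 N.

```bash
python3 -m handwheel '[{"grip":4.8,"ty":-0.5,"tx":0,"tz":0,"yaw":0},{"grip":4.8,"ty":0,"tx":0,"tz":0,"yaw":0},{"grip":3.6,"ty":0,"tx":0,"tz":0,"yaw":0},{"grip":3.6,"ty":0,"tx":0,"tz":0,"yaw":0},{"grip":3.6,"ty":0,"tx":0,"tz":0,"yaw":0}]' 40 &&
python3 -m handwheel '[{"grip":3.6,"ty":0,"tx":0,"tz":0,"yaw":0},{"grip":3.6,"ty":0,"tx":0,"tz":0,"yaw":0}]'
python3 -c "
from h import *
o=get_obs();print(o['eef_pos'],o['contact_force'],o['torque'],o['gripper_width'],o['q'][6],rot(o['tool_rot']).as_euler('xyz',degrees=True))"
```

```text
t: 3.75
eef_pos: [0.485, -0.0303, 0.1512]
tool_rot: [-0.0, 1.0, -0.031, -0.001]
contact_force: [-2.3, 3.1, 2.5]
gripper_width: 0.452
t: 3.95
eef_pos: [0.485, -0.0304, 0.1511]
tool_rot: [-0.0, 1.0, -0.031, -0.001]
contact_force: [-3.3, 4.3, 3.4]
gripper_width: 0.456
[ 0.48502711 -0.03036274  0.15113464] [-3.30347299  4.31075488  3.35695509] [0.76146346 0.8365049  0.01099914] 0.45601414708597554 0.0876038933960051 [-1.79970103e+02  6.19605222e-02 -3.52980053e+00]
```

Gripped (38.8 mm). Next I feel for the direction with small positive yaw steps (clockwise seen from above).

```bash
cat > s.py <<'E'
from h import *
o=get_obs();e=rot(o['tool_rot']).as_euler('xyz',degrees=True)
print('t',o['t'],o['eef_pos'].round(4),'F',np.round(o['contact_force'],1),'M',np.round(o['torque'],2),'w',round(float(o['gripper_width']),3),'q7',round(float(o['q'][6]),3),e.round(1))
E
python3 -m handwheel '[{"grip":3.6,"ty":0,"tx":0,"tz":0,"yaw":3},{"grip":3.6,"ty":0,"tx":0,"tz":0,"yaw":0}]' >/dev/null; python3 s.py
python3 -m handwheel '[{"grip":3.6,"ty":0,"tx":0,"tz":0,"yaw":3},{"grip":3.6,"ty":0,"tx":0,"tz":0,"yaw":0}]' >/dev/null; python3 s.py
python3 -m handwheel '[{"grip":3.6,"ty":0,"tx":0,"tz":0,"yaw":3},{"grip":3.6,"ty":0,"tx":0,"tz":0,"yaw":0}]' >/dev/null; python3 s.py
```

```text
t 4.15 [ 0.4852 -0.0304  0.1512] F [-4.   4.8  3.2] M [0.79 0.9  0.16] w 0.455 q7 0.041 [-180.     0.    -6.5]
t 4.35 [ 0.4854 -0.0305  0.1512] F [-2.8  3.   3.3] M [0.67 0.77 0.59] w 0.455 q7 -0.005 [180.    0.   -9.4]
t 4.55 [ 0.4854 -0.0312  0.1512] F [-3.   0.2  2.5] M [0.06 0.81 0.8 ] w 0.457 q7 -0.051 [179.9   0.  -12.4]
```

Torque climbs to 0.8 N m within 9°, so clockwise is the dead stop. I try counter-clockwise (negative yaw).

```bash
python3 -m handwheel '[{"grip":3.6,"ty":0,"tx":0,"tz":0,"yaw":-5},{"grip":3.6,"ty":0,"tx":0,"tz":0,"yaw":-5},{"grip":3.6,"ty":0,"tx":0,"tz":0,"yaw":0}]' >/dev/null; python3 s.py
python3 -m handwheel '[{"grip":3.6,"ty":0,"tx":0,"tz":0,"yaw":-5},{"grip":3.6,"ty":0,"tx":0,"tz":0,"yaw":0}]' >/dev/null; python3 s.py
python3 -m handwheel '[{"grip":3.6,"ty":0,"tx":0,"tz":-0.02,"yaw":-5},{"grip":3.6,"ty":0,"tx":0,"tz":0,"yaw":0}]' >/dev/null; python3 s.py
```

```text
t 4.85 [ 0.485  -0.031   0.1512] F [-4.6  2.4  4.1] M [ 0.44  1.02 -0.12] w 0.456 q7 0.106 [-1.8e+02  1.0e-01 -2.5e+00]
t 5.05 [ 0.4848 -0.0312  0.1511] F [-5.9  1.9  3.7] M [ 0.3   1.16 -0.13] w 0.453 q7 0.183 [-1.8e+02  1.0e-01  2.5e+00]
t 5.25 [ 0.4846 -0.0313  0.1512] F [-5.9  0.9  3.9] M [ 0.29  1.11 -0.05] w 0.456 q7 0.261 [-1.8e+02  1.0e-01  7.5e+00]
```

Counter-clockwise turns with about 0.12 N m, so it is a right-handed thread. Now I unscrew in full, following the rise.

```bash
python3 -m handwheel '[{"grip":3.6,"ty":0,"tx":0,"tz":-0.06,"yaw":-8},{"grip":3.6,"ty":0,"tx":0,"tz":-0.04,"yaw":-8},{"grip":3.6,"ty":0,"tx":0,"tz":-0.04,"yaw":-8},{"grip":3.6,"ty":0,"tx":0,"tz":-0.04,"yaw":-8}]' >/dev/null; python3 s.py
python3 -m handwheel '[{"grip":3.6,"ty":0,"tx":0,"tz":-0.04,"yaw":-8},{"grip":3.6,"ty":0,"tx":0,"tz":-0.04,"yaw":-8},{"grip":3.6,"ty":0,"tx":0,"tz":-0.04,"yaw":-8},{"grip":3.6,"ty":0,"tx":0,"tz":-0.04,"yaw":-8}]' >/dev/null; python3 s.py
```

```text
t 5.65 [ 0.484  -0.0323  0.1527] F [-7.8 -0.5  3.6] M [-0.36  1.4  -0.37] w 0.46 q7 0.769 [-179.9    0.2   39.6]
t 6.05 [ 0.4833 -0.0328  0.154 ] F [-8.7 -3.1  2.4] M [-0.64  1.77 -0.39] w 0.456 q7 1.283 [-179.8    0.2   71.6]
```

```bash
python3 -m handwheel '[{"grip":3.6,"ty":-0.1,"tx":0,"tz":-0.04,"yaw":-8},{"grip":3.6,"ty":0,"tx":0,"tz":-0.04,"yaw":-8},{"grip":3.6,"ty":0,"tx":0,"tz":-0.04,"yaw":-8},{"grip":3.6,"ty":0,"tx":0,"tz":0,"yaw":0}]' >/dev/null; python3 s.py
python3 -m handwheel '[{"grip":3.6,"ty":0,"tx":0,"tz":-0.04,"yaw":-7},{"grip":3.6,"ty":0,"tx":0,"tz":-0.04,"yaw":-7},{"grip":3.6,"ty":0,"tx":0,"tz":0,"yaw":0}]' >/dev/null; python3 s.py
```

```text
t 6.45 [ 0.4832 -0.0335  0.1555] F [-5.  -6.7  2. ] M [-1.17  1.07  0.05] w 0.454 q7 1.669 [-1.799e+02  1.000e-01  9.550e+01]
t 6.75 [ 0.4833 -0.0339  0.1562] F [-5.  -7.4  1.5] M [-1.39  1.02 -0.13] w 0.456 q7 1.896 [-1.798e+02  1.000e-01  1.094e+02]
```

```bash
python3 -m handwheel '[{"grip":3.6,"ty":0,"tx":0,"tz":-0.02,"yaw":-7},{"grip":3.6,"ty":0,"tx":0,"tz":0,"yaw":0}]' >/dev/null; python3 s.py
python3 -m handwheel '[{"grip":3.6,"ty":0,"tx":0,"tz":-0.2,"yaw":0},{"grip":3.6,"ty":0,"tx":0,"tz":0,"yaw":0}]' >/dev/null; python3 s.py
```

```text
t 6.95 [ 0.4833 -0.0341  0.1564] F [-4.6 -7.2  0.7] M [-1.52  0.94 -0.14] w 0.457 q7 2.01 [-1.798e+02  1.000e-01  1.164e+02]
t 7.15 [ 0.4832 -0.034   0.158 ] F [-2.2 -7.6 -3.6] M [-1.6   0.64 -0.07] w 0.454 q7 2.007 [-1.798e+02  1.000e-01  1.162e+02]
```

```bash
python3 -m handwheel '[{"grip":3.6,"ty":0,"tx":0,"tz":-0.2,"yaw":0},{"grip":3.6,"ty":0,"tx":0,"tz":0,"yaw":0}]' >/dev/null; python3 s.py
python3 -m handwheel '[{"grip":3.6,"ty":0,"tx":0,"tz":-0.2,"yaw":0},{"grip":3.6,"ty":0,"tx":0,"tz":0,"yaw":0}]' >/dev/null; python3 s.py
```

```text
t 7.35 [ 0.4831 -0.0338  0.1599] F [-2.7 -6.7 -4.2] M [-1.4   0.62  0.04] w 0.456 q7 2.006 [-1.798e+02  1.000e-01  1.163e+02]
t 7.55 [ 0.483  -0.0337  0.1619] F [-2.6 -6.9 -3.4] M [-1.28  0.81 -0.01] w 0.454 q7 2.006 [-1.798e+02  1.000e-01  1.163e+02]
```

The lift force stays at about 4 N, so it is sliding off rather than held by the thread. I carry on up 7 cm.

```bash
python3 -m handwheel '[{"grip":3.6,"ty":0,"tx":0,"tz":-0.5,"yaw":0},{"grip":3.6,"ty":0,"tx":0,"tz":-0.7,"yaw":0},{"grip":3.6,"ty":0,"tx":0,"tz":-0.7,"yaw":0},{"grip":3.6,"ty":0,"tx":0,"tz":-0.7,"yaw":0}]' >/dev/null; python3 s.py
python3 -m handwheel '[{"grip":3.6,"ty":0,"tx":0,"tz":-1,"yaw":0},{"grip":3.6,"ty":0,"tx":0,"tz":-1,"yaw":0},{"grip":3.6,"ty":0,"tx":0,"tz":-1,"yaw":0},{"grip":3.6,"ty":0,"tx":0,"tz":-1,"yaw":0},{"grip":3.6,"ty":0,"tx":0,"tz":-0.5,"yaw":0}]' >/dev/null; python3 s.py
python3 -m handwheel '[{"grip":3.6,"ty":0,"tx":0,"tz":-0.5,"yaw":0},{"grip":3.6,"ty":0,"tx":0,"tz":0,"yaw":0},{"grip":3.6,"ty":0,"tx":0,"tz":0,"yaw":0},{"grip":3.6,"ty":0,"tx":0,"tz":0,"yaw":0},{"grip":3.6,"ty":0,"tx":0,"tz":0,"yaw":0}]' >/dev/null; python3 s.py
python3 -c "
from h import *
w=read_camera('wrist')['image'];s=read_camera('scene')['image'][130:310,215:415]
cv2.imwrite('pics/f.png',np.hstack([cv2.resize(w,(400,360)),cv2.resize(s,(400,360))]))"
```

```text
t 7.95 [ 0.4854 -0.0305  0.1898] F [ 0.2  0.6 -0.3] M [-0.05 -0.05  0.02] w 0.455 q7 2.0 [179.9   0.  116.4]
t 8.45 [ 0.4851 -0.0304  0.2354] F [-0.7  0.1 -0.2] M [ 0.01 -0.    0.06] w 0.462 q7 1.991 [179.9   0.  116.5]
t 8.95 [ 0.4843 -0.0305  0.2387] F [-0.2  0.5 -0.1] M [-0.01  0.02 -0.02] w 0.454 q7 1.99 [-180.    -0.   116.5]
```

View pics/f.png

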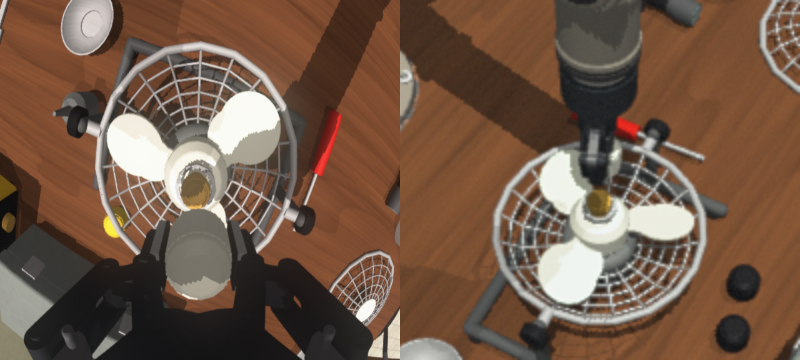

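The cap is between the fingers at (197,252) in the left panel. The threaded stud on the hub is bare at (195,187), and the cap is about 87 mm above its seat. Handing in.

```bash
python3 -c "
from h import *
print(hand_in())"; python3 s.py
```

```text
the job is handed in; nothing more can be done
None
the job is handed in; nothing more can be done
```

I unscrewed the cap, lifted it straight off and handed the job in with the cap in the gripper. It hangs open end down, about 87 mm above its seat.

- **Thread direction:** turned clockwise (seen from above), the torque climbed to about 0.8 N m within 9°, which was the dead stop. Counter-clockwise it gave way at about 0.12 N m, so the thread is right-handed. I turned it about 115°.
- **Lift:** the cap came off with about 4 N of steady drag.
- **Last checks:** at 8.95 s the opening still read about 39 mm and the outside forces were near zero. The last picture shows the cap upright between the fingers and the stud bare. The things I could see beside the fan looked unmoved, but I did not measure their positions.
- **Disagreements:** the cameras differed by up to 5 mm on the cap's position. This put a side load of up to about 9 N on it while unscrewing, which disappeared once it was free. A state reading after hand-in was refused, so the final second itself is unchecked.

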